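# Turn the leaf of the shade stand

## Robot

A 7-joint arm with a two-finger parallel gripper is mounted at the origin on a cart in front of the work surface, level with it; the furniture and walls round the work are solid. World frame = base frame: x ahead of the robot, y to its left, z up, the work surface at z = 0. Lengths are in m, angles in rad, forces in N, time in s.
With the tool pointing down it reaches from about 0.425 to 1.025 m from the base axis. Payload 3.6 kg.
Tool frame: the origin (TCP) lies at the very end of the fingers, on their centre line; the grasp point (between the pads) lies r.pinch_z behind it (r.pinch_z is the distance from the TCP to the grasp point, in m); z points along the fingers, y is the direction in which the jaws open and shut (so a half turn about z gives the same grasp; the last joint's range is limited). The gripper opens to 85 mm and grips with 20 to 120 N. Pads are 22 mm wide; open, the fingers measure 114 mm over their backs; the gripper's body (76 mm by 85 mm) begins 54 mm behind the grasp point. The pads swing forward as they close: fully open they stand 13 mm farther back than shut.
Start: joints at [-1.377, 0.591, 0.048, 1.609, -0.033, 0.943, -0.034], TCP at [0.205, 0.695, 0.231] pointing down, gripper open.
Joint ranges: [-2.69, 2.69], [-0.47, 2.24], [-1.27, 1.36], [0.19, 2.51], [-1.53, 4.68], [0.08, 2.07], [-3.09, 3.09]. Speed limits (rad/s): [2.57, 2.57, 3.14, 3.14, 3.14, 3.14, 3.14].

## Interface

Orientations are given as a rotation vector (axis times angle).
In Python, from cell import state, capture, r gives the robot as it stands.
- The arm moves only by the tool arm_command, never from a script. Its argument "series" is a list of rows, each a list of 6 numbers: the shift along the tool's x, y, z in cm, then the turn, a rotation vector about the tool's x, y, z in degrees. In form: [[x, y, z, wx, wy, wz], ...]. A call has exactly 10 rows; each row is the pose to reach, as a shift and turn from the pose commanded when the call began, along the tool's axes at that moment; what a row does not reach only later rows make up. A row lasts 1/8 s, in which the tool goes at most 62.5 mm and 10.7 degrees, less where a joint would pass 70% of its speed; a pose out of reach is approached as far as the arm can. A call with a gripper value outside its range is refused whole. "fingers" is the finger opening in cm, from 0 to 8.54, set as the call begins (left out, the last holds). The fingers move at their own pace and stop on an object; the grip force is fixed at half the most. Time passes only in rows, so rows that repeat a pose let the fingers close, or fill a call up. It gives the time, the measured TCP pose, the force and the opening at its end, in the units of the state.
- state(): the state, without advancing time (a new reading comes with each control period).
- capture(name): name is "scene" or "top" or "wrist"; returns a dict with "color" (420x560x3 uint8, red, green, blue), "depth" (420x560 float32, m along the optical axis (not along the pixel's ray), 0 where there is no reading), "fx", "fy", "cx", "cy" (pixels), "view" (4x4, takes a point from world to camera coordinates); the wrist camera has in their place "tool_from_camera" (4x4, takes a point from camera to tool coordinates, whose origin is the TCP and whose axes are the flange's). Camera axes: x right, y up, looking along -z (the intrinsics and any distortion apply to the point x, -y, -z); pixel columns grow to the right and rows downward; lengths in m; the calibration is good to about 2 mm. A picture is of the moment at which its call begins: read the wrist's pose just before it.
- r.close_job(): hands the job in, once; it reports no verdict.
The state is a dict: "time_s": time; "qpos": joint angles; "dq": joint speeds; "joint_torque": joint torques, N m; "eef_pos": TCP position; "tcp_rot": TCP orientation; "ft_force": force on the tool from outside, world axes, zero at the start; "wrist_torque": the same for the moment, N m; "gripper_width": finger opening in m.
Only numpy, scipy, OpenCV 4.12 (cv2) and the standard library are available. Lean on these libraries where they do the work, as an engineer would, in place of code of your own. Each camera call takes 0.05 s, during which the arm holds its last target.

## Task

The hinged leaf of the tooth-shade stand was left half raised, and a roll of tape stands where it has to lie. With the fingertips only, gripping and lifting nothing, first push the roll of tape along the worktop until it is well clear of where the leaf will lie, then push the leaf gently over its spine and press it down until it lies flat on the other side, so that the row of tooth samples is uncovered. Do not disturb the small jar or the little bottle beside the stand.

Things in the scene. Friction and masses are not known exactly. Their poses are not given: they have to be found in the camera images.
- shade_stand: Tooth-shade stand, fixed. Origin: on the worktop (z = 0) under the middle of its spine; x along the spine (162 mm long), y level across it to the side where the leaf must end, z up. Grey base plate 6 mm thick to y = -134 mm, with the row of tooth samples (below 14 mm high, y -20 to -80 mm). At +y only a ledge 12 mm high to y = 35 mm, then bare worktop.
- spine (a point): Middle of the spine's hinge line, 16 mm above the worktop, above the stand's origin; axes as the stand's. Nothing fixed on the spine is higher than 22 mm.
- leaf (a joint): Leaf angle, rad: 0 flat over the tooth samples (-y), 1.571 upright, 3.142 flat at +y, at a firm stop. Starts half raised at 0.6 to 0.95. Stiff hinge: it stays where it is left and needs 1 to 2 N at its free edge. Aluminium plate with a white panel on each face, 150 mm along the spine, 125 mm from hinge line to free edge, 5 mm thick, mid-plane through the hinge line.
- leaf_edge (a point): Middle of the leaf's free edge (mid-thickness), 125 mm from the hinge line; it travels on a half circle over the spine. Axes of the leaf: x along the spine, y in its plane toward the hinge, z square to it. With the leaf flat at the end it is 16 mm above the worktop.
- tape_roll: Loose roll of white tape lying flat: ring of 92 mm diameter, 34 mm high, open core about 60 mm wide that a closed fingertip can enter; 0.06 to 0.13 kg, slides easily. Origin: on its axis at the underside; z up. Starts at +y of the spine, where the leaf must lie. Clear of the leaf once its axis is over 174 mm from the spine across it (stand's y) or over 125 mm along it (stand's x).
- small_jar: Bystander: loose screw jar, 31 mm diameter, 32 mm high, near the spine's end nearer the robot (stand's x about -130 mm). Origin: centre of its underside.
- conditioner_bottle: Bystander: loose little white bottle, 27 mm diameter, 72 mm high, beyond the far end of the spine (stand's x about 135 mm). Origin: centre of its underside.
Not all that is in view belongs to the job. Of the things that look like the tape_roll, the largest one is meant.

How it is judged:
On the way, in this order (a step that is already met when the one before it is completed fails the run):
1. the roll of tape is on the worktop, clear of where the leaf will lie ((y of tape_roll in the frame of shade_stand above 0.174 m or y of tape_roll in the frame of shade_stand below -0.174 m or x of tape_roll in the frame of shade_stand above 0.125 m or x of tape_roll in the frame of shade_stand below -0.125 m)), for 0.2 s.
2. the leaf lies flat on the other side (value of joint leaf above 3.06 rad), for 0.2 s.
At the end, for the whole second after the job is handed in: The leaf is at rest above 3.06 rad (within 5 degrees of its stop); the roll lies flat and at rest on the worktop, its axis over 174 mm from the spine across it or over 125 mm from the stand's middle along it; jar and little bottle within 30 mm of where they stood (value of joint leaf above 3.06 rad and velocity of joint leaf between -0.05 and 0.05 rad/s and (y of tape_roll in the frame of shade_stand above 0.174 m or y of tape_roll in the frame of shade_stand below -0.174 m or x of tape_roll in the frame of shade_stand above 0.125 m or x of tape_roll in the frame of shade_stand below -0.125 m) and height (world z) of tape_roll between -0.004 and 0.006 m and angle between tape_roll's own z axis and vertical below 0.1 rad and linear speed of tape_roll below 0.02 m/s and distance of each of small_jar, conditioner_bottle from where it was at the start of the episode below 0.03 m); the robot touches nothing.
It fails at once if the roll of tape is lifted (15 mm) or tipped (0.35 rad) (height (world z) of tape_roll above 0.015 m or angle between tape_roll's own z axis and vertical above 0.35 rad).
It fails at once if the roll of tape is gripped or pressed by the fingers with more than 25 N (contact force between the fingers and tape_roll above 25 N).
It fails at once if the leaf is gripped or forced by the fingers with more than 25 N on its way over (value of joint leaf below 2.9 rad and contact force between the fingers and shade_stand above 25 N).
It fails at once if the stand or its leaf is pressed by the fingers with more than 45 N (contact force between the fingers and shade_stand above 45 N).
It fails at once if the small jar or the little bottle is moved more than 30 mm (distance of any of small_jar, conditioner_bottle from where it was at the start of the episode above 0.03 m).
It also fails if it takes over 51 s, if anything falls off the work surface, if the arm or the gripper's body presses on something with over 40 N, if the wrist force passes 120 N, or if a joint passes its speed limit or range.

## Working session

There is one attempt and no reset: what is moved stays moved. The work goes in short steps, Python scripts to look and compute and a tool call to move; the robot and the scene stay as the last step left them, time stands still between calls to the robot, and variables do not carry over. Pictures are saved under pics/ and viewed, and the job is handed in when it is done.

Besides the shell and the picture viewer there is one more tool, called after "Call:" by a JSON object that holds its "method" and its "body", one argument or row to a line. arm_command: Moves the arm, as the interface text tells. Its arguments: {"type":"object","properties":{"series":{"type":"array","items":{"type":"array","items":{"type":"number"}}},"fingers":{"type":"number"}},"required":["series"]}

```bash
ls; mkdir -p pics; cat > h.py <<'E'
import numpy as np, cv2
from scipy.spatial.transform import Rotation as R
from cell import state, capture, r
def save(c,n,box=None,s=1):
    im=c["color"][:,:,::-1]
    if box: x0,y0,x1,y1=box; im=im[y0:y1,x0:x1]
    if s!=1: im=cv2.resize(im,None,fx=s,fy=s,interpolation=cv2.INTER_CUBIC)
    cv2.imwrite(n,im)
def cloud(c):
    d=c["depth"]; h,w=d.shape
    u,v=np.meshgrid(np.arange(w),np.arange(h))
    x=(u-c["cx"])/c["fx"]*d; y=-(v-c["cy"])/c["fy"]*d
    p=np.stack([x,y,-d,np.ones_like(d)],-1)
    T=np.linalg.inv(c["view"])
    q=(p@T.T)[...,:3]; q[d==0]=np.nan
    return q
E
python3 - <<'E'
from h import *
for n in("scene","top"):
    c=capture(n); save(c,f"pics/{n}0.png"); np.savez(f"{n}0.npz",**c); print(c.keys())
s=state(); print(s, r.pinch_z)
E
```

```text
pics
dict_keys(['color', 'depth', 'fx', 'fy', 'cx', 'cy', 'view'])
dict_keys(['color', 'depth', 'fx', 'fy', 'cx', 'cy', 'view'])
{'time_s': 0.1, 'qpos': array([-1.37751607,  0.59204033,  0.04828368,  1.6097394 , -0.03330608,
        0.94270343, -0.03367991]), 'dq': array([ 7.29456189e-04, -1.33897168e-03,  6.00240464e-05, -3.16371447e-03,
        1.46809284e-03, -8.41174561e-04,  1.06738300e-03]), 'joint_torque': array([ 4.58249036e-03, -5.49991429e+01,  1.55311324e+00, -1.98822713e+01,
        9.72296577e-03,  3.80041078e-03,  3.04588909e-06]), 'eef_pos': array([0.20483694, 0.69465507, 0.23022838]), 'tcp_rot': array([-0.44872757, -3.10917919,  0.0032619 ]), 'ft_force': array([-0.66836983, -0.89110006, -0.1178599 ]), 'wrist_torque': array([ 0.02740791,  0.05131091, -0.00411934]), 'gripper_width': 0.0856297834354431} 0.0187
```

View pics/scene0.png

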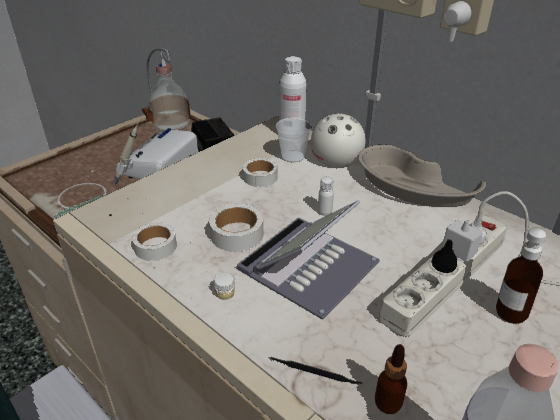

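View pics/top0.png

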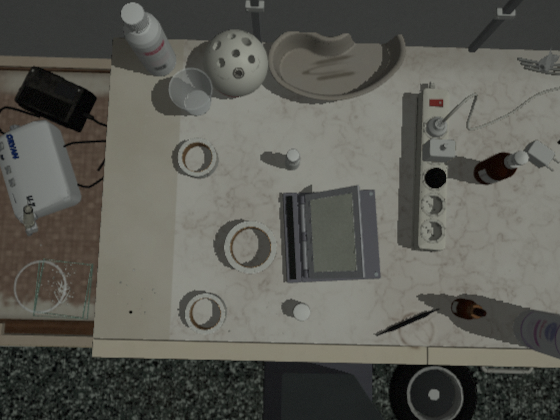

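```bash
python3 - <<'E'
from h import *
c=dict(np.load("top0.npz")); q=cloud(c)
print(np.round(np.linalg.inv(c["view"]),3),c["fx"])
for n,(u,v) in dict(rings=(197,137),big=(248,227),bigR=(270,246),bigL=(228,246),bigB=(248,266),sm=(205,295),jar=(301,312),bot=(293,156),hA=(304,193),hB=(304,278),leafr=(356,188),leafr2=(362,275),baseTL=(284,194),baseTR=(375,188),baseBR=(379,277),baseBL=(287,280),black=(433,395),wl=(140,200),wall=(172,200),tbl=(200,230),cup=(190,95)).items():
    print(n,(u,v),np.round(q[v,u],3))
save(c,"pics/topc.png",(170,130,400,340),3.3)
E
```

```text
[[ 0.026  0.994 -0.109  0.462]
 [-1.     0.027  0.01   0.137]
 [ 0.013  0.109  0.994  0.884]
 [ 0.     0.     0.     1.   ]] 486.0274787471401
rings (197, 137) [ 0.693  0.297 -0.001]
big (248, 227) [0.525 0.194 0.034]
bigR (270, 246) [0.493 0.155 0.029]
bigL (228, 246) [0.491 0.228 0.032]
bigB (248, 266) [0.457 0.194 0.001]
sm (205, 295) [0.405 0.265 0.026]
jar (301, 312) [0.381 0.098 0.03 ]
bot (293, 156) [0.646 0.119 0.07 ]
hA (304, 193) [0.593 0.096 0.004]
hB (304, 278) [0.439 0.093 0.007]
leafr (356, 188) [0.588 0.016 0.105]
leafr2 (362, 275) [0.448 0.005 0.104]
baseTL (284, 194) [0.588 0.132 0.015]
baseTR (375, 188) [ 0.606 -0.035 -0.   ]
baseBR (379, 277) [ 0.444 -0.042  0.006]
baseBL (287, 280) [0.434 0.123 0.011]
black (433, 395) [ 0.034 -0.396 -0.82 ]
wl (140, 200) [0.572 0.394 0.002]
wall (172, 200) [0.573 0.336 0.001]
tbl (200, 230) [ 0.52   0.283 -0.   ]
cup (190, 95) [0.771 0.312 0.005]
```

View pics/topc.png

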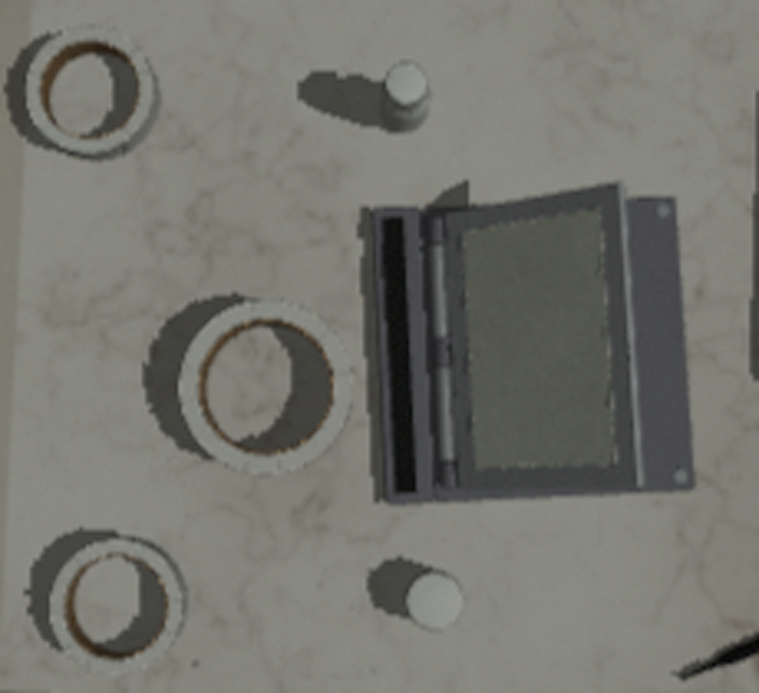

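```bash
python3 - <<'E'
from h import *
c=dict(np.load("top0.npz")); q=cloud(c).reshape(-1,3)
for nm in("top0","scene0"):
    q=cloud(dict(np.load(nm+".npz"))).reshape(-1,3)
    # roll top
    m=(abs(q[:,0]-.49)<.07)&(abs(q[:,1]-.192)<.065)&(q[:,2]>.028)&(q[:,2]<.045)
    p=q[m][:,:2].astype(np.float32); (cc,rr)=cv2.minEnclosingCircle(p); print(nm,"roll",cc,rr,m.sum(),q[m][:,2].mean())
    m=(q[:,0]>.42)&(q[:,0]<.62)&(q[:,1]>-.03)&(q[:,1]<.09)&(q[:,2]>.03)&(q[:,2]<.13)
    p=q[m]; ce=p.mean(0); n=np.linalg.svd(p-ce,full_matrices=False)[2][2]; n*=np.sign(n[2])
    print("leaf",ce,n,"angle",np.arccos(n[2]), "max z",np.percentile(p[:,2],99),"x",np.percentile(p[:,0],[.5,99.5]),"resid",np.std((p-ce)@n), "yaw",np.arctan2(-n[0],n[1]))
    # where plane hits z=.016 at x=.516
    print("y at z.016",ce[1]-(n[2]*(.016-ce[2])+n[0]*(.516-ce[0]))/n[1])
    m=(q[:,0]>.40)&(q[:,0]<.64)&(q[:,1]>.105)&(q[:,1]<.14)&(q[:,2]>.008)&(q[:,2]<.02)
    print("ledge",cv2.minAreaRect(q[m][:,:2].astype(np.float32)),m.sum())
    for n2,(a,b) in dict(jar=(.381,.098),bot=(.646,.119)).items():
        m=(abs(q[:,0]-a)<.03)&(abs(q[:,1]-b)<.03)&(q[:,2]>.01); 
        print(n2,q[m].mean(0),q[m].min(0),q[m].max(0))
E
```

```text
top0 roll (0.4901999831199646, 0.18933284282684326) 0.04606477543711662 976 0.03367868882872571
leaf [0.51481329 0.04400063 0.07130251] [-0.05099271  0.70354923  0.70881466] angle 0.782979936662557 max z 0.10635341479645688 x [0.44143852 0.58986473] resid 0.001207365016696659 yaw 0.07235272184551012
y at z.016 0.0998030380793537
ledge ((0.5340920090675354, 0.11831364035606384), (0.20977367460727692, 0.02880742773413658), 1.4243084192276) 1228
jar [0.38129945 0.09778112 0.03056871] [0.36563285 0.08367756 0.01621012] [0.39567973 0.11290586 0.03565369]
bot [0.64249286 0.12011387 0.05741755] [0.63348247 0.10694549 0.01097166] [0.65800101 0.1324458  0.07591618]
scene0 roll (0.48952382802963257, 0.1873759776353836) 0.0478179007768631 808 0.03252397324008483
leaf [0.50234663 0.03352745 0.07787699] [-0.05868087  0.69443247  0.71716114] angle 0.7710760996347917 max z 0.10601085361633075 x [0.43875614 0.58919327] resid 0.0013094667531105186 yaw 0.08430163320239184
y at z.016 0.0985834060864701
ledge ((0.5341731905937195, 0.12237736582756042), (0.034885358065366745, 0.2113064080476761), 89.85025024414062) 853
jar [0.37705608 0.09130512 0.0259334 ] [0.36460245 0.07962757 0.01011775] [0.39491593 0.11054347 0.03316715]
bot [0.64041166 0.11321799 0.04396127] [0.63155985 0.10283845 0.01007968] [0.65607141 0.12828139 0.07301182]
```

```bash
cat >> h.py <<'E'
YAW=0.07
def rel(p,yaw=None,tgt=None):
    "shift (cm, tool axes) and turn (deg) from present pose to world p, tool down, tool y at stand y"
    s=state(); R0=R.from_rotvec(s["tcp_rot"])
    d=R0.inv().apply(np.array(p)-s["eef_pos"])*100
    c_,s_=np.cos(YAW),np.sin(YAW)
    Rt=R.from_matrix(np.array([[-c_,-s_,0],[-s_,c_,0],[0,0,-1]]).T)
    w=(R0.inv()*Rt).as_rotvec(degrees=True)
    return np.round(d,2),np.round(w,2)
E
python3 - <<'E'
from h import *
print(rel([.49,.192,.12])); print(rel([.49,.192,.231])); print(state()["time_s"])
E
```

```text
(array([-41.56, -40.13,  11.11]), array([-1.200e-01, -2.000e-02, -2.044e+01]))
(array([-4.157e+01, -4.015e+01,  1.000e-02]), array([-1.200e-01, -2.000e-02, -2.044e+01]))
0.1
```

Call:
{"method": "arm_command", "body": {
  "fingers": 0,
  "series": [
    [-2, -2, 0, 0, 0, -1],
    [-5, -5, 0, 0, 0, -3],
    [-9, -9, 0, 0, 0, -5],
    [-13, -13, 0, 0, 0, -7],
    [-17, -17, 0, 0, 0, -9],
    [-21, -21, 0, 0, 0, -11],
    [-25, -25, 0, 0, 0, -13],
    [-29, -28.5, 0, 0, 0, -16],
    [-33, -32, 0, 0, 0, -18],
    [-35, -34, 0, 0, 0, -20.4]
  ]
}}

```text
time_s: 1.35
eef_pos: [0.446, 0.2668, 0.2311]
tcp_rot: [0.104, -3.14, 0.002]
ft_force: [0.9, 0.4, 0.2]
gripper_width: 0.0001
```

```bash
python3 - <<'E'
from h import *
print(rel([.49,.192,.06])); print(state()["time_s"],state()["eef_pos"],state()["ft_force"],state()["gripper_width"])
E
```

```text
(array([-3.9 , -7.73, 17.12]), array([-0.08, -0.  , -0.21]))
1.35 [0.44600205 0.2667761  0.23109171] [0.90090366 0.42099852 0.2213246 ] 0.00012359295482388752
```

Call:
{"method": "arm_command", "body": {
  "series": [
    [-0.5, -1, 1, 0, 0, 0],
    [-1.2, -2.2, 3, 0, 0, 0],
    [-2, -4, 5, 0, 0, 0],
    [-2.8, -5.6, 7, 0, 0, 0],
    [-3.5, -7, 9, 0, 0, 0],
    [-3.9, -7.7, 11, 0, 0, 0],
    [-3.9, -7.7, 13, 0, 0, 0],
    [-3.9, -7.7, 15, 0, 0, 0],
    [-3.9, -7.7, 16.5, 0, 0, 0],
    [-3.9, -7.7, 17, 0, 0, 0]
  ]
}}

```text
time_s: 2.6
eef_pos: [0.4879, 0.1968, 0.0601]
tcp_rot: [0.11, -3.138, 0.001]
ft_force: [0.7, -0.0, -0.2]
gripper_width: -0.0002
```

```bash
python3 - <<'E'
from h import *
print(state()["eef_pos"]); c=capture("wrist"); save(c,"pics/w1.png"); save(capture("scene"),"pics/s1.png",(110,140,410,340),2.5)
E
```

```text
[0.48787528 0.19677515 0.06006204]
```

View pics/w1.png

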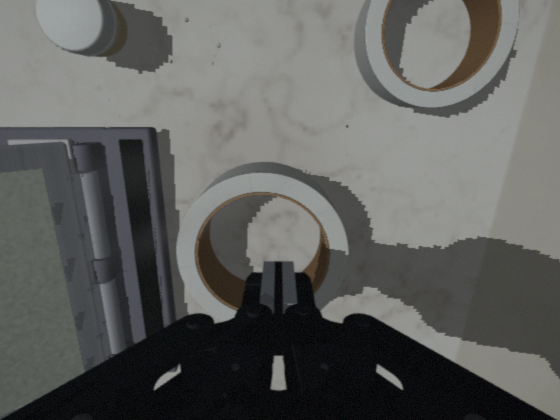

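View pics/s1.png

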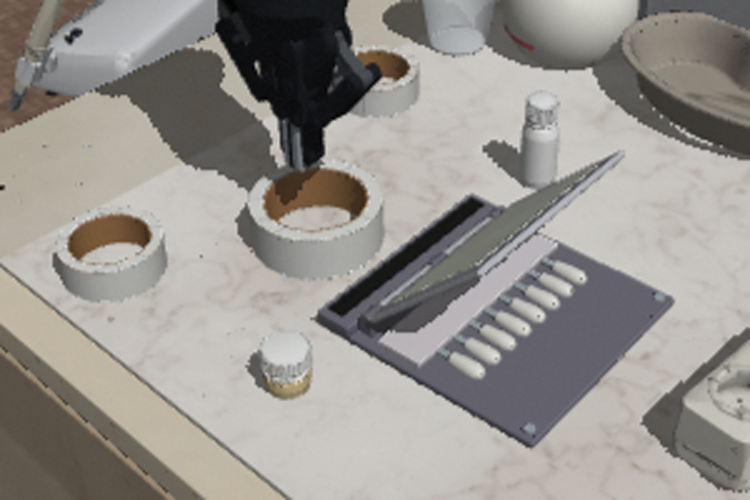

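```bash
python3 - <<'E'
from h import *
print(rel([.49,.191,.012]),state()["eef_pos"]); print(rel([.49-.008,.191+.10,.012]))
E
```

```text
(array([-0.12, -0.56,  4.88]), array([-0.01, -0.05, -0.01])) [0.48844708 0.19652002 0.06079593]
(array([-0.02,  9.47,  4.88]), array([-0.01, -0.05, -0.01]))
```

Call:
{"method": "arm_command", "body": {
  "series": [
    [-0.1, -0.5, 0.3, 0, 0, 0],
    [-0.1, -0.5, 0.8, 0, 0, 0],
    [-0.1, -0.5, 1.4, 0, 0, 0],
    [-0.1, -0.5, 2.0, 0, 0, 0],
    [-0.1, -0.5, 2.6, 0, 0, 0],
    [-0.1, -0.5, 3.2, 0, 0, 0],
    [-0.1, -0.5, 3.8, 0, 0, 0],
    [-0.1, -0.5, 4.3, 0, 0, 0],
    [-0.1, -0.5, 4.7, 0, 0, 0],
    [-0.1, -0.5, 4.8, 0, 0, 0]
  ]
}}

```text
time_s: 3.95
eef_pos: [0.4901, 0.1912, 0.013]
tcp_rot: [0.109, -3.139, 0.0]
ft_force: [-0.6, -0.9, 0.3]
gripper_width: 0.0002
```

Call:
{"method": "arm_command", "body": {
  "series": [
    [0, 0.4, 0, 0, 0, 0],
    [0, 0.9, 0, 0, 0, 0],
    [0, 1.4, 0, 0, 0, 0],
    [0, 2.0, 0, 0, 0, 0],
    [0, 2.7, 0, 0, 0, 0],
    [0, 3.5, 0, 0, 0, 0],
    [0, 4.3, 0, 0, 0, 0],
    [0, 5.1, 0, 0, 0, 0],
    [0, 5.9, 0, 0, 0, 0],
    [0, 6.7, 0, 0, 0, 0]
  ]
}}

```text
time_s: 5.2
eef_pos: [0.4855, 0.2586, 0.0133]
tcp_rot: [0.109, -3.14, 0.0]
ft_force: [0.2, -0.4, 0.8]
gripper_width: 0.0001
```

Call:
{"method": "arm_command", "body": {
  "series": [
    [0, 0.8, 0, 0, 0, 0],
    [0, 1.6, 0, 0, 0, 0],
    [0, 2.4, 0, 0, 0, 0],
    [0, 3.2, 0, 0, 0, 0],
    [0, 3.9, 0, 0, 0, 0],
    [0, 4.4, 0, 0, 0, 0],
    [0, 4.7, 0, 0, 0, 0],
    [0, 4.9, 0, 0, 0, 0],
    [0, 5, 0, 0, 0, 0],
    [0, 5, 0, 0, 0, 0]
  ]
}}

```text
time_s: 6.45
eef_pos: [0.4821, 0.3079, 0.0133]
tcp_rot: [-0.109, 3.14, -0.0]
ft_force: [-0.5, -0.9, -0.6]
gripper_width: 0.0
```

```bash
cat >> h.py <<'E'
def rollpos(c):
    q=cloud(c).reshape(-1,3)
    m=(abs(q[:,0]-.48)<.065)&(q[:,1]>.15)&(q[:,1]<.36)&(q[:,2]>.030)&(q[:,2]<.037)
    p=q[m][:,:2].astype(np.float32); cc,rr=cv2.minEnclosingCircle(p); cc=np.array(cc)
    d=cc-np.array([.514,.096]); print("roll",cc,rr,"stand",d@[np.cos(YAW),np.sin(YAW)],d@[-np.sin(YAW),np.cos(YAW)])
E
python3 - <<'E'
from h import *
s=state();print(s["eef_pos"],s["ft_force"]);c=capture("top"); save(c,"pics/t2.png"); rollpos(c)
c=capture("scene");save(c,"pics/s2.png");rollpos(c)
E
```

```text
[0.48212895 0.30788859 0.01330077] [-0.45199811 -0.90378692 -0.6160248 ]
roll [0.48426294 0.28818831] 0.04617680609226227 stand -0.016222033167878867 0.1937975337779042
roll [0.48470086 0.2851063 ] 0.04743947088718414 stand -0.01600075465419964 0.19069244539822397
```

View pics/t2.png

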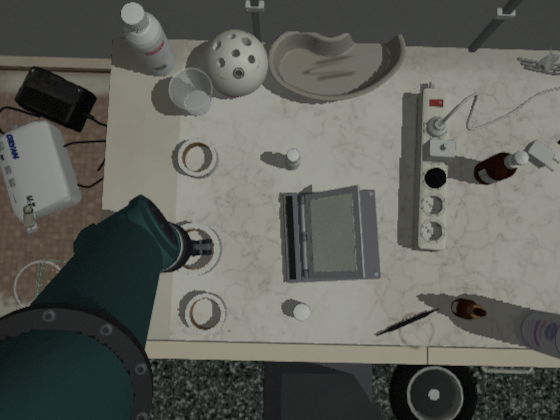

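View pics/s2.png

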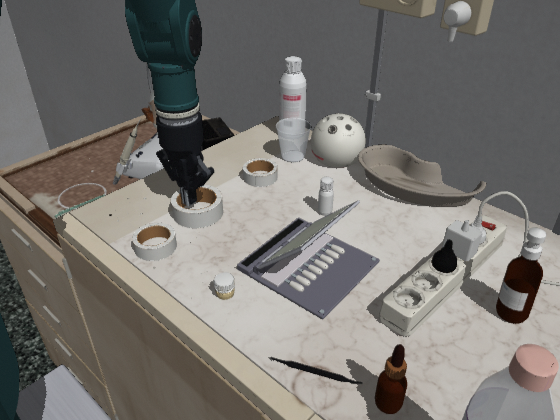

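Call:
{"method": "arm_command", "body": {
  "series": [
    [0, -0.5, 0, 0, 0, 0],
    [0, -1.0, 0, 0, 0, 0],
    [0, -1.4, 0, 0, 0, 0],
    [0, -1.5, -1, 0, 0, 0],
    [0, -1.5, -3, 0, 0, 0],
    [0, -1.5, -6, 0, 0, 0],
    [0, -1.5, -9, 0, 0, 0],
    [0, -1.5, -12, 0, 0, 0],
    [0, -1.5, -15, 0, 0, 0],
    [0, -1.5, -17, 0, 0, 0]
  ]
}}

```text
time_s: 7.8
eef_pos: [0.4835, 0.2933, 0.1856]
tcp_rot: [-0.109, 3.138, 0.002]
ft_force: [0.5, 0.6, -0.7]
gripper_width: -0.0001
```

```bash
python3 - <<'E'
from h import *
print(rel([.524,-.044,.19]),rel([.524,-.044,.075]),state()["eef_pos"]); rollpos(capture("scene"))
E
```

```text
(array([ -1.7 , -33.93,  -0.48]), array([ 0.08,  0.12, -0.04])) (array([ -1.68, -33.94,  11.02]), array([ 0.08,  0.12, -0.04])) [0.48351798 0.29328908 0.18560174]
roll [0.48529321 0.28496754] 0.04846658930182457 stand -0.015419559604203542 0.19051259489469408
```

Call:
{"method": "arm_command", "body": {
  "series": [
    [-0.1, -2, -0.5, 0, 0, 0],
    [-0.3, -5, -0.5, 0, 0, 0],
    [-0.5, -9, -0.5, 0, 0, 0],
    [-0.7, -13, -0.5, 0, 0, 0],
    [-0.9, -17, -0.5, 0, 0, 0],
    [-1.1, -21, -0.5, 0, 0, 0],
    [-1.3, -25, -0.5, 0, 0, 0],
    [-1.5, -29, -0.5, 0, 0, 0],
    [-1.6, -32, -0.5, 0, 0, 0],
    [-1.7, -34, -0.5, 0, 0, 0]
  ]
}}

```text
time_s: 9.1
eef_pos: [0.5218, -0.0486, 0.1874]
tcp_rot: [0.103, -3.137, 0.002]
ft_force: [-0.4, 1.1, -0.6]
gripper_width: 0.0005
```

```bash
python3 - <<'E'
from h import *
print(rel([.524,-.044,.08]),state()["eef_pos"]); rollpos(capture("top"))
E
```

```text
(array([-0.28,  0.46, 10.74]), array([-0.05, -0.17, -0.26])) [ 0.52178304 -0.04862288  0.1873818 ]
roll [0.48455593 0.28836855] 0.04617944359779358 stand -0.01591715725091543 0.1939568444858714
```

Call:
{"method": "arm_command", "body": {
  "series": [
    [0, 0, 1, 0, 0, 0],
    [0, 0, 2.5, 0, 0, 0],
    [0, 0, 4, 0, 0, 0],
    [0, 0, 5.5, 0, 0, 0],
    [0, 0, 7, 0, 0, 0],
    [0, 0, 8.5, 0, 0, 0],
    [0, 0, 9.7, 0, 0, 0],
    [0, 0, 10.4, 0, 0, 0],
    [0, 0, 10.7, 0, 0, 0],
    [0, 0, 10.7, 0, 0, 0]
  ]
}}

```text
time_s: 10.4
eef_pos: [0.5238, -0.0451, 0.0814]
tcp_rot: [-0.109, 3.139, -0.0]
ft_force: [0.1, -0.4, 0.3]
gripper_width: 0.0002
```

```bash
python3 - <<'E'
from h import *
print(rel([.524,-.044,.08]),state()["eef_pos"]); save(capture("scene"),"pics/s3.png",(210,130,450,330),3)
E
```

```text
(array([-0.03,  0.1 ,  0.14]), array([-0.  ,  0.02, -0.05])) [ 0.52380603 -0.04506426  0.08138425]
```

View pics/s3.png

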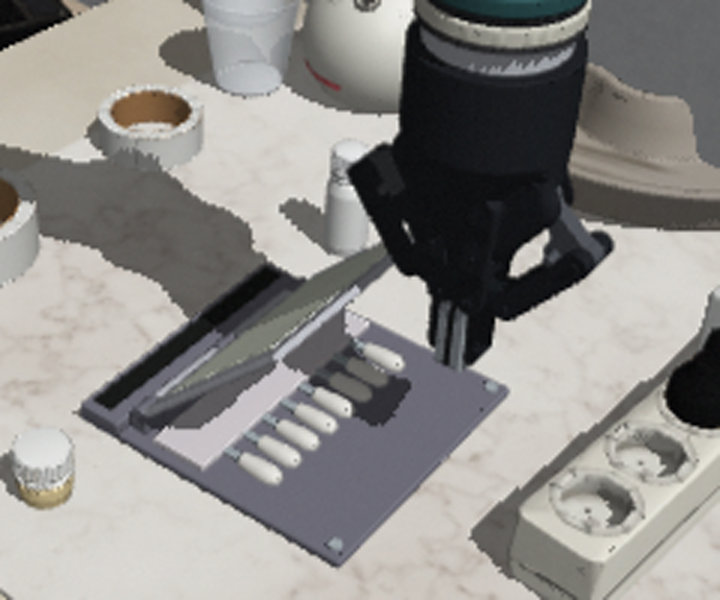

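```bash
cat > traj.py <<'E'
import numpy as np
h=.008
def pose(th):
    u=np.array([-np.cos(th),np.sin(th)]); n=np.array([np.sin(th),np.cos(th)])
    if th<np.pi/2:
        C=.125*u-.0025*n; return C[0]-h, C[1]+.016-.02
    P=.105*u-.0025*n; return P[0]-h, P[1]+.016
Y0,Z0=-.1414,.0814
for th in np.r_[np.arange(.78,np.pi,.08),np.pi]:
    Y,Z=pose(th); print(round(th,2), "y %.1f z %.1f"%((Y-Y0)*100,(Z0-Z)*100))
E
python3 traj.py
```

```text
0.78 y 4.3 z -0.1
0.86 y 5.0 z -0.8
0.94 y 5.8 z -1.4
1.02 y 6.6 z -2.0
1.1 y 7.4 z -2.5
1.18 y 8.3 z -2.9
1.26 y 9.3 z -3.3
1.34 y 10.2 z -3.6
1.42 y 11.2 z -3.8
1.5 y 12.2 z -3.9
1.58 y 13.2 z -4.0
1.66 y 14.0 z -3.9
1.74 y 14.9 z -3.9
1.82 y 15.7 z -3.7
1.9 y 16.5 z -3.5
1.98 y 17.3 z -3.2
2.06 y 18.1 z -2.8
2.14 y 18.8 z -2.4
2.22 y 19.5 z -2.0
2.3 y 20.1 z -1.5
2.38 y 20.8 z -0.9
2.46 y 21.3 z -0.3
2.54 y 21.9 z 0.4
2.62 y 22.3 z 1.1
2.7 y 22.7 z 1.8
2.78 y 23.1 z 2.6
2.86 y 23.4 z 3.4
2.94 y 23.6 z 4.2
3.02 y 23.7 z 5.0
3.1 y 23.8 z 5.9
3.14 y 23.8 z 6.3
```

Call:
{"method": "arm_command", "body": {
  "series": [
    [0, 1, 0, 0, 0, 0],
    [0, 2, 0, 0, 0, 0],
    [0, 3, 0, 0, 0, 0],
    [0, 3.7, 0, 0, 0, 0],
    [0, 4.3, -0.1, 0, 0, 0],
    [0, 5.0, -0.8, 0, 0, 0],
    [0, 5.8, -1.4, 0, 0, 0],
    [0, 6.6, -2.0, 0, 0, 0],
    [0, 7.4, -2.5, 0, 0, 0],
    [0, 8.3, -2.9, 0, 0, 0]
  ]
}}

```text
time_s: 11.7
eef_pos: [0.518, 0.0389, 0.1106]
tcp_rot: [-0.11, 3.139, 0.001]
ft_force: [0.8, -1.8, 0.1]
gripper_width: -0.0001
```

```bash
python3 - <<'E'
from h import *
s=state();print(s["eef_pos"],s["ft_force"]); save(capture("scene"),"pics/s4.png",(210,130,450,330),3)
E
```

```text
[0.51799594 0.03887333 0.11055362] [ 0.8216784  -1.83392195  0.14383883]
```

View pics/s4.png

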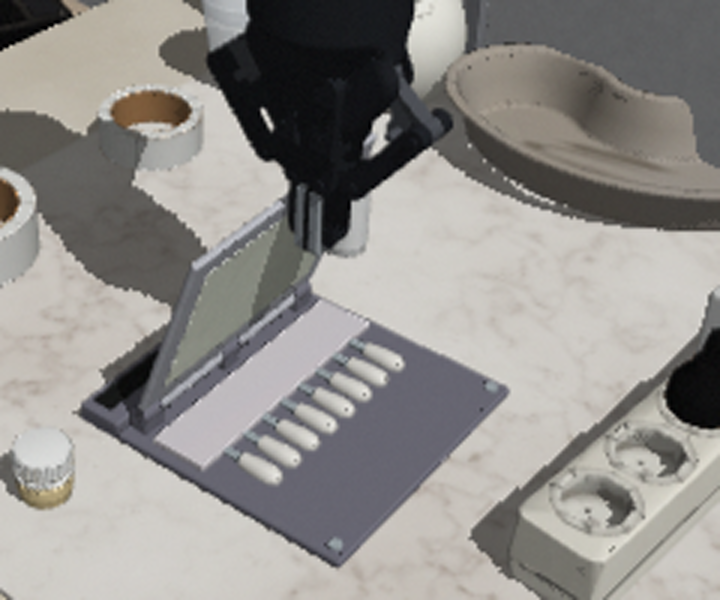

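Call:
{"method": "arm_command", "body": {
  "series": [
    [0, 1.0, -0.4, 0, 0, 0],
    [0, 1.9, -0.7, 0, 0, 0],
    [0, 2.9, -0.9, 0, 0, 0],
    [0, 3.9, -1.0, 0, 0, 0],
    [0, 4.9, -1.1, 0, 0, 0],
    [0, 5.7, -1.0, 0, 0, 0],
    [0, 6.6, -1.0, 0, 0, 0],
    [0, 7.4, -0.8, 0, 0, 0],
    [0, 8.2, -0.6, 0, 0, 0],
    [0, 9.0, -0.3, 0, 0, 0]
  ]
}}

```text
time_s: 13.0
eef_pos: [0.5116, 0.128, 0.1131]
tcp_rot: [-0.109, 3.14, -0.0]
ft_force: [0.5, -1.4, -0.1]
gripper_width: -0.0
```

```bash
python3 - <<'E'
from h import *
s=state();print(s["eef_pos"],s["ft_force"]); save(capture("scene"),"pics/s5.png",(210,130,450,330),3)
E
```

```text
[0.51163646 0.12804936 0.11311022] [ 0.54286356 -1.37830932 -0.09375964]
```

View pics/s5.png

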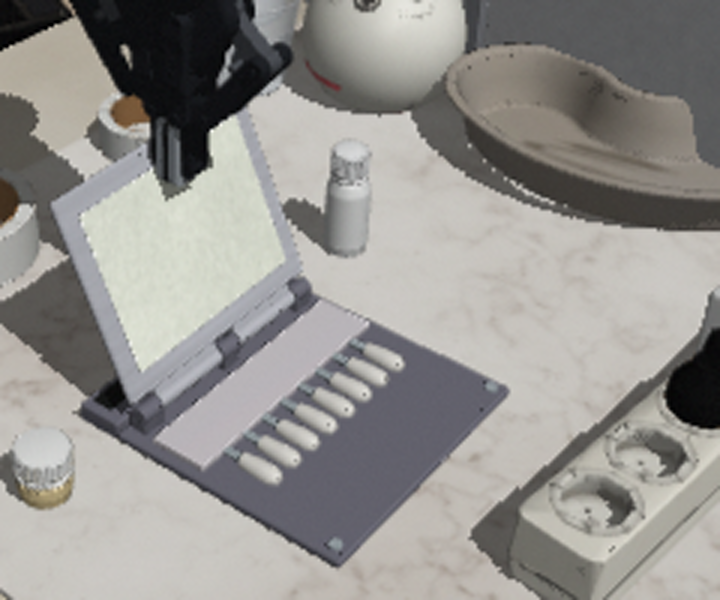

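Call:
{"method": "arm_command", "body": {
  "series": [
    [0, 0.8, 0.4, 0, 0, 0],
    [0, 1.5, 0.8, 0, 0, 0],
    [0, 2.2, 1.2, 0, 0, 0],
    [0, 2.8, 1.7, 0, 0, 0],
    [0, 3.5, 2.3, 0, 0, 0],
    [0, 4.0, 2.9, 0, 0, 0],
    [0, 4.6, 3.6, 0, 0, 0],
    [0, 5.0, 4.3, 0, 0, 0],
    [0, 5.4, 5.0, 0, 0, 0],
    [0, 5.8, 5.8, 0, 0, 0]
  ]
}}

```text
time_s: 14.3
eef_pos: [0.5077, 0.1856, 0.0548]
tcp_rot: [-0.109, 3.14, -0.0]
ft_force: [-0.3, -0.1, 0.7]
gripper_width: 0.0003
```

```bash
python3 - <<'E'
from h import *
s=state();print(s["eef_pos"],s["ft_force"]); save(capture("scene"),"pics/s6.png",(130,130,430,330),2.6)
E
```

```text
[0.50765439 0.18562364 0.05483774] [-0.25622811 -0.1312212   0.67430689]
```

View pics/s6.png

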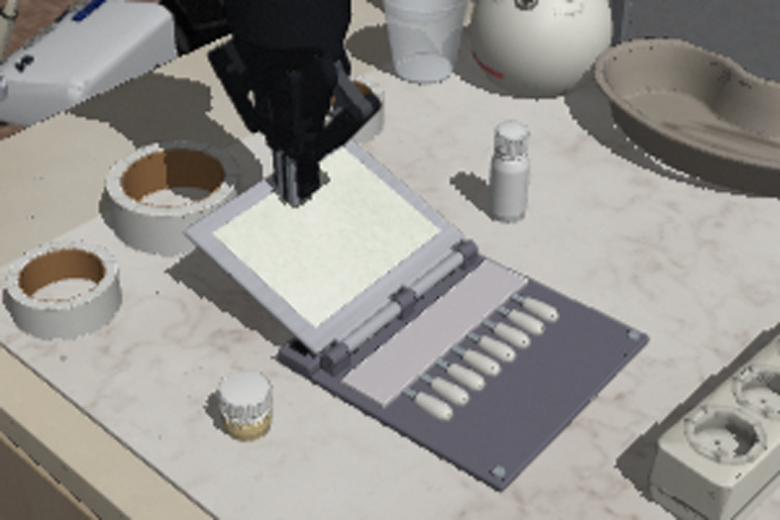

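Call:
{"method": "arm_command", "body": {
  "series": [
    [0, 0.2, 0.5, 0, 0, 0],
    [0, 0.3, 1.0, 0, 0, 0],
    [0, 0.5, 1.5, 0, 0, 0],
    [0, 0.6, 2.0, 0, 0, 0],
    [0, 0.6, 2.5, 0, 0, 0],
    [0, 0.7, 2.9, 0, 0, 0],
    [0, 0.7, 3.2, 0, 0, 0],
    [0, 0.7, 3.4, 0, 0, 0],
    [0, 0.7, 3.5, 0, 0, 0],
    [0, 0.7, 3.6, 0, 0, 0]
  ]
}}

```text
time_s: 15.6
eef_pos: [0.5073, 0.1926, 0.0194]
tcp_rot: [-0.109, 3.139, 0.0]
ft_force: [0.3, 1.4, 0.9]
gripper_width: 0.0002
```

Call:
{"method": "arm_command", "body": {
  "series": [
    [0, 0, 0.02, 0, 0, 0],
    [0, 0, 0.05, 0, 0, 0],
    [0, 0, 0.07, 0, 0, 0],
    [0, 0, 0.1, 0, 0, 0],
    [0, 0, 0.12, 0, 0, 0],
    [0, 0, 0.14, 0, 0, 0],
    [0, 0, 0.16, 0, 0, 0],
    [0, 0, 0.18, 0, 0, 0],
    [0, 0, 0.2, 0, 0, 0],
    [0, 0, 0.2, 0, 0, 0]
  ]
}}

```text
time_s: 16.85
eef_pos: [0.5073, 0.1924, 0.0184]
tcp_rot: [-0.109, 3.139, 0.001]
ft_force: [-1.4, -0.3, 11.2]
gripper_width: -0.0003
```

Call:
{"method": "arm_command", "body": {
  "series": [
    [0, 0, -0.2, 0, 0, 0],
    [0, 0, -0.6, 0, 0, 0],
    [0, 0, -1.5, 0, 0, 0],
    [0, 0, -3, 0, 0, 0],
    [0, 0, -5, 0, 0, 0],
    [0, 0, -8, 0, 0, 0],
    [0, 0, -11, 0, 0, 0],
    [0, 0, -14, 0, 0, 0],
    [0, 0, -17, 0, 0, 0],
    [0, 0, -19, 0, 0, 0]
  ]
}}

```text
time_s: 18.1
eef_pos: [0.5075, 0.1925, 0.2098]
tcp_rot: [-0.108, 3.137, 0.002]
ft_force: [-0.3, 1.0, -0.0]
gripper_width: -0.0002
```

Call:
{"method": "arm_command", "body": {
  "series": [
    [0, 1, -1, 0, 0, 0],
    [0, 3, -1, 0, 0, 0],
    [0, 6, -1, 0, 0, 0],
    [0, 9, -1, 0, 0, 0],
    [0, 12, -1, 0, 0, 0],
    [0, 15, -1, 0, 0, 0],
    [0, 18, -1, 0, 0, 0],
    [0, 20, -1, 0, 0, 0],
    [0, 21, -1, 0, 0, 0],
    [0, 21, -1, 0, 0, 0]
  ]
}}

```text
time_s: 19.35
eef_pos: [0.4922, 0.4022, 0.2168]
tcp_rot: [0.11, -3.139, 0.001]
ft_force: [0.0, -0.4, 0.9]
gripper_width: -0.0002
```

```bash
python3 - <<'E'
from h import *
s=state();print(s["eef_pos"],s["ft_force"])
for nm in("top","scene"):
    c=capture(nm); save(c,f"pics/{nm}9.png"); rollpos(c); q=cloud(c).reshape(-1,3)
    m=(q[:,0]>.45)&(q[:,0]<.57)&(q[:,1]>.11)&(q[:,1]<.215)&(q[:,2]>.005)&(q[:,2]<.06)
    p=q[m]; ce=np.median(p,0); n=np.linalg.svd(p-p.mean(0),full_matrices=False)[2][2]; n*=np.sign(n[2])
    print("leaf tilt",n,ce,m.sum())
    for n2,(a,b) in dict(jar=(.381,.098),bot=(.646,.119)).items():
        m=(abs(q[:,0]-a)<.03)&(abs(q[:,1]-b)<.03)&(q[:,2]>.01); print(n2,q[m].mean(0),q[m].max(0))
E
```

```text
[0.4922368  0.40224478 0.21684184] [ 0.04187333 -0.35994721  0.91280336]
roll [0.48438263 0.28855446] 0.046182263642549515 stand -0.016077030485687555 0.19415441721774918
leaf tilt [-6.02543231e-04 -3.81072835e-04  9.99999746e-01] [0.50911358 0.16253533 0.01875361] 3968
jar [0.38128066 0.09784389 0.03056952] [0.39567716 0.11294859 0.03530937]
bot [0.6424153  0.12011613 0.05704296] [0.65776969 0.13242827 0.07626287]
roll [0.48498455 0.28616267] 0.04796133562922478 stand -0.01564387535616422 0.19172638949214194
leaf tilt [3.14798649e-04 1.80616626e-03 9.99998319e-01] [0.50650194 0.15897942 0.01820725] 2630
jar [0.37705682 0.09118972 0.0259021 ] [0.39493905 0.11030988 0.03294767]
bot [0.64033769 0.11322962 0.04416553] [0.65809015 0.12833744 0.07294099]
```

View pics/scene9.png

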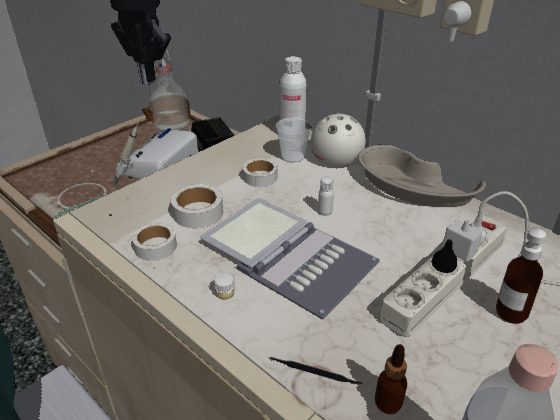

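View pics/top9.png

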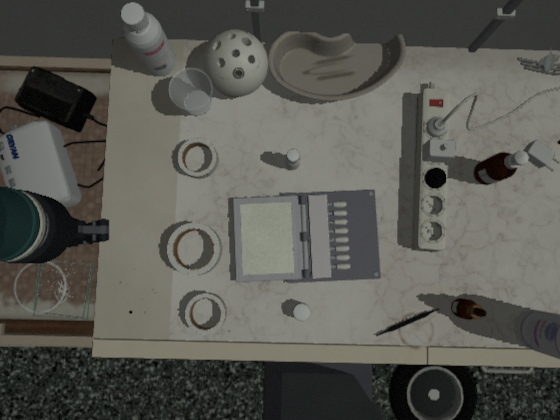

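The leaf lies flat with its tilt below 0.002 rad, the roll is clear at stand y of about 0.192 m, and the jar and bottle have not moved.

```bash
python3 -c "
from h import *
r.close_job(); print(state()['time_s'])"
```

```text
the job is handed in; nothing more can be done
the job is handed in; nothing more can be done
```

The roll of tape is clear of the leaf, the leaf lies flat on the other side with the tooth samples uncovered, and the job is handed in. It took about 20 s of the 51 s allowed.

- **Roll:** I pushed it with the closed fingertips inside its core, sliding it about 10 cm along the worktop. Its axis ended 0.192 to 0.194 m from the spine, and 0.174 m was needed. I saw no sign of it lifting or tipping.
- **Leaf:** I pushed it over the spine by its free edge and pressed it onto its stop. The forces read at the end of each move were 2 N or less on the way over and about 11 N at the final press. Afterwards it measured flat to within 0.002 rad, with its top face 18 to 19 mm up.
- **Jar and bottle:** both measured within 1 mm of where they stood at the start.
- **Arm:** it was clear of everything when I handed in.

No check failed. The top and scene cameras differed by 2 to 3 mm on the roll's position, which is well inside the margin.

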